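Shut off the paste lines on the guarded valve bank

ROBOT

A 6-joint arm with a two-finger parallel gripper is mounted at the origin on a cart in front of the work surface, level with it; the furniture and walls round the work are solid. World frame = base frame: x ahead of the robot, y to its left, z up, the work surface at z = 0. Lengths are in m, angles in rad, forces in N, time in s.
With the tool pointing down it reaches from about 0.225 to 0.875 m from the base axis. Payload 3.4 kg.
Tool frame: the origin (TCP) lies midway between the tips of the shut fingers; the grasp point (between the pads) lies env.grasp_offset behind it (env.grasp_offset is the distance from the TCP to the grasp point, in m); z points along the fingers, y is the line along which they close (so a half turn about z gives the same grasp; the last joint's range is limited). The gripper opens to 85 mm and grips with 20 to 120 N. Pads are 22 mm wide; open, the fingers measure 114 mm over their backs; the gripper's body (76 mm by 85 mm) begins 54 mm behind the grasp point. The pads swing forward as they close: fully open they stand 13 mm farther back than shut.
Start: joints at [1.078, 0.276, 1.505, -0, 1.361, -0.121], TCP at [0.209, 0.536, 0.231] pointing down, gripper open.
Joint ranges: [-2.89, 2.89], [-0.75, 2.08], [0.22, 2.7], [-1.18, 4.32], [0.11, 2.71], [-2.7, 2.7]. Speed limits (rad/s): [2.57, 2.57, 3.14, 3.14, 3.14, 3.14].

INTERFACE

Orientations are given as a unit quaternion [w, x, y, z].
In Python, from cell import state, optics, workorder, spotter, env gives the robot as it stands.
- The arm moves only by the tool move_arm, never from a script. Its argument "plan" is a list of rows, each a list of 3 entries, a list of its own where there are three numbers: the closure, from 0 (fully open) to 1 (shut), then the shift along the tool's x, y, z in m, then the turn, a rotation vector about the tool's x, y, z in degrees. A call has exactly 8 rows; each row is the pose to reach, as a shift and turn from the pose commanded when the call began, along the tool's axes at that moment; what a row does not reach only later rows make up. A row lasts 1/12 s, in which the tool goes at most 41.7 mm and 7.16 degrees, less where a joint would pass 70% of its speed; a pose out of reach is approached as far as the arm can. A call with a gripper value outside its range is refused whole. The fingers move at their own pace and stop on an object; "newtons" is the grip in N (left out, the last holds). Time passes only in rows, so rows that repeat a pose let the fingers close, or fill a call up. It gives the time, the measured TCP pose, the force, the opening and the grip force at its end, in the units of the state.
- state(): the state, without advancing time (a new reading comes with each control period).
- optics.read_camera(name): name is "side" or "top" or "wrist"; returns a dict with "image" (384x512x3 uint8, red, green, blue), "fx", "fy", "cx", "cy" (pixels), "k1" (the pictures are not rectified: a ray, as slopes to the right and down, at radius r is drawn at 1 + k1 r^2 times it, then the intrinsics apply), "R" (3x3) and "t" (3): a world point X has camera coordinates R X + t. Camera axes: x right, y down, z forward; pixel columns grow to the right and rows downward; lengths in m; the calibration is good to about 2 mm. A picture is of the moment at which its call begins. There is no depth.
- workorder.finish_job(): hands the job in; it is judged then, once.
Trained networks look in a picture, given as the dict that the camera call returned (one of the last four; its "shot" number tells which), for a name from the list of things; names that differ only in an ending like _2 or _b are one class to them, and where a whole thing is asked for, a point or a joint stands for the part that bears it (a point fixed in the world has none). Each returns a list of dicts, best first, with "conf" (0 to 1); they miss things now and then, are a little off and sometimes report something else, mostly with a low value. They report only what shows in the picture. A call takes as long as a camera call.
- spotter.spot_in(picture, thing): "centre" ([column, row] in pixels, amid what is visible of it).
- spotter.cut_out(picture, thing): "region" (384x512 bool, what is visible of it) and "centre" ([column, row] in pixels, amid what is visible of it).
The state is a dict: "clock": time; "joint_positions": joint angles; "dq": joint speeds; "effort": joint torques, N m; "position": TCP position; "ee_rot": TCP orientation; "ft_force": force on the tool from outside, world axes, zero at the start; "ft_torque": the same for the moment, N m; "finger_gap": opening from 0.0 (shut) to 1.0 (fully open); "grasp_force": force on a finger pad.
Only numpy, scipy, OpenCV 4.12 (cv2) and the standard library are available. Lean on these libraries where they do the work, as an engineer would, in place of code of your own. Each camera call takes 0.05 s, during which the arm holds its last target. There are 200 camera calls.

TASK

Pull the clear guard of the valve bank down towards you as far as it goes, shut the three paste valves by swinging each ball-topped lever right over to its back stop, then swing the guard fully shut again. The flat-paddle levers belong to the rinse lines: leave each one just as it stands, and do not shift the jars around the bank.

Things in the scene. Friction and masses are not known exactly. Their poses are not given: they have to be found in the camera images.
- valve_bank: Stainless valve bank standing fixed on the worktop, about 280 mm wide (y), 170 mm deep (x), its flat top 42 mm above the worktop; its end cheeks are 92 mm high. Origin: under the middle of the housing, at worktop level. x points to its back, away from the operator, y to its left along the lever row, z up. Its place and yaw vary.
- guard (a joint): Clear bent guard over the levers: a front sheet (105 mm high) and a top sheet (105 mm deep) in a steel frame, 264 mm wide, 5 mm sheet, hinged along its bottom front edge. 0 = shut (front sheet upright, top sheet level over the levers), 1.4 rad = fully down on its stop towards the operator. It may start slightly ajar. A stiff hinge (about 0.5 N m) holds it wherever it is left; about 3 to 5 N at the handle moves it.
- guard_handle (a point): Middle of the guard's handle: a round steel bar 14 mm thick, 150 mm long, along the bank's y, on a slanting post at each end. Shut, it stands 28 mm above and 32 mm behind the top sheet's rear edge, 163 mm above the worktop, free all round. It moves on a circle of 191 mm radius about guard_hinge; fully down it is still the guard's topmost part, 188 mm above the worktop, 245 mm nearer the operator.
- guard_hinge (a point): Middle of the guard's hinge line, fixed to the bank, 66 mm in front of its origin and 30 mm above the worktop; the hinge line runs along the bank's y.
- ball_1 (a joint): Swing of a ball-topped lever (one of three, pivot 52 mm above the worktop, at the middle of the bank in x). 0 = leaning 0.45 rad from upright towards the operator, on its front stop; 0.9 rad = leaning 0.45 rad to the back of the bank, on its back stop. Friction holds it wherever it is left; about 2 N at the tip moves it.
- ball_1_tip (a point): Centre of the lever's black ball, 24 mm across, on a 10 mm thick stem, 65 mm from the pivot. The six levers stand in one row along the bank's y, 44 mm apart; which kind stands where varies.
- ball_2 (a joint): Swing of a ball-topped lever (one of three, pivot 52 mm above the worktop, at the middle of the bank in x). 0 = leaning 0.45 rad from upright towards the operator, on its front stop; 0.9 rad = leaning 0.45 rad to the back of the bank, on its back stop. Friction holds it wherever it is left; about 2 N at the tip moves it.
- ball_2_tip (a point): Centre of the lever's black ball, 24 mm across, on a 10 mm thick stem, 65 mm from the pivot. The six levers stand in one row along the bank's y, 44 mm apart; which kind stands where varies.
- ball_3 (a joint): Swing of a ball-topped lever (one of three, pivot 52 mm above the worktop, at the middle of the bank in x). 0 = leaning 0.45 rad from upright towards the operator, on its front stop; 0.9 rad = leaning 0.45 rad to the back of the bank, on its back stop. Friction holds it wherever it is left; about 2 N at the tip moves it.
- ball_3_tip (a point): Centre of the lever's black ball, 24 mm across, on a 10 mm thick stem, 65 mm from the pivot. The six levers stand in one row along the bank's y, 44 mm apart; which kind stands where varies.
- paddle_1 (a joint): Swing of a flat-paddle lever (one of three, pivot 52 mm above the worktop, at the middle of the bank in x). 0 = leaning 0.45 rad from upright towards the operator, on its front stop; 0.9 rad = leaning 0.45 rad to the back of the bank, on its back stop. Friction holds it wherever it is left; about 2 N at the tip moves it.
- paddle_1_tip (a point): Middle of the lever's flat black paddle, 18 mm wide along the row, 9 mm thick, 42 mm long, reaching to 77 mm from the pivot; this point lies 65 mm from the pivot. The six levers stand in one row along the bank's y, 44 mm apart; which kind stands where varies.
- paddle_2 (a joint): Swing of a flat-paddle lever (one of three, pivot 52 mm above the worktop, at the middle of the bank in x). 0 = leaning 0.45 rad from upright towards the operator, on its front stop; 0.9 rad = leaning 0.45 rad to the back of the bank, on its back stop. Friction holds it wherever it is left; about 2 N at the tip moves it.
- paddle_2_tip (a point): Middle of the lever's flat black paddle, 18 mm wide along the row, 9 mm thick, 42 mm long, reaching to 77 mm from the pivot; this point lies 65 mm from the pivot. The six levers stand in one row along the bank's y, 44 mm apart; which kind stands where varies.
- paddle_3 (a joint): Swing of a flat-paddle lever (one of three, pivot 52 mm above the worktop, at the middle of the bank in x). 0 = leaning 0.45 rad from upright towards the operator, on its front stop; 0.9 rad = leaning 0.45 rad to the back of the bank, on its back stop. Friction holds it wherever it is left; about 2 N at the tip moves it.
- paddle_3_tip (a point): Middle of the lever's flat black paddle, 18 mm wide along the row, 9 mm thick, 42 mm long, reaching to 77 mm from the pivot; this point lies 65 mm from the pivot. The six levers stand in one row along the bank's y, 44 mm apart; which kind stands where varies.
- jar_right_mid (a point): Centre (half-way up) of an open glass jar, a bystander, 70 mm across and 113 mm high, standing loose beside the right end of the bank.
- jar_behind_mid (a point): Centre (half-way up) of an open glass jar, a bystander, 70 mm across and 113 mm high, standing loose behind the bank, towards its left.
- jar_behind_right_mid (a point): Centre (half-way up) of an open glass jar, a bystander, 70 mm across and 113 mm high, standing loose behind the bank, towards its right.

How it is judged:
On the way, in this order (a step that is already met when the one before it is completed fails the run):
1. the guard is pulled right down (value of joint guard above 1.3 rad), for 0.2 s.
2. all three ball-topped levers are over at the back, with the guard still down (value of joint each of ball_1, ball_2, ball_3 above 0.78 rad and value of joint guard above 1.2 rad), for 0.2 s.
At the end, for the whole second after the job is handed in: The guard is shut (within 0.05 rad), the three ball-topped levers are over at the back (beyond 0.78 of 0.9 rad), each paddle tip is within 10 mm and each jar within 20 mm of where it started (value of joint guard below 0.05 rad and value of joint each of ball_1, ball_2, ball_3 above 0.78 rad and distance of each of paddle_1_tip, paddle_2_tip, paddle_3_tip from where it was at the start of the episode below 0.01 m and distance of each of jar_right_mid, jar_behind_mid, jar_behind_right_mid from where it was at the start of the episode below 0.02 m); the robot touches nothing.
It fails at once if a flat-paddle lever is moved by more than 10 mm at its tip (distance of any of paddle_1_tip, paddle_2_tip, paddle_3_tip from where it was at the start of the episode above 0.01 m).
It fails at once if a jar is shifted by more than 20 mm (distance of any of jar_right_mid, jar_behind_mid, jar_behind_right_mid from where it was at the start of the episode above 0.02 m).
It also fails if it takes over 58 s, if anything falls off the work surface, if the arm or the gripper's body presses on something with over 40 N, if the wrist force passes 120 N, or if a joint passes its speed limit or range.

## Working session

There is one attempt and no reset: what is moved stays moved. The work goes in short steps, Python scripts to look and compute and a tool call to move; the robot and the scene stay as the last step left them, time stands still between calls to the robot, and variables do not carry over. Pictures are saved under pics/ and viewed, at most 10 in all, crops included, and the job is handed in when it is done.

Besides the shell and the picture viewer there is one more tool, called by a JSON object that holds its "method" and its "body", one argument or row to a line. move_arm: Moves the arm, as the interface text tells. Its arguments: {"type":"object","properties":{"plan":{"type":"array","items":{"type":"array"}},"newtons":{"type":"number"}},"required":["plan"]}

```bash
mkdir -p pics; ls; cat > h.py <<'E'
import numpy as np, cv2
from scipy.spatial.transform import Rotation as Ro
from cell import state, optics, workorder, spotter, env
def ray(p,uv):
    x=np.array([(uv[0]-p['cx'])/p['fx'],(uv[1]-p['cy'])/p['fy']]); d=x.copy()
    for _ in range(20): d=x/(1+p['k1']*(d@d))
    R=np.array(p['R']); t=np.array(p['t'])
    v=R.T@np.array([d[0],d[1],1]); return -R.T@t, v/np.linalg.norm(v)
def tri(rs):
    A=sum(np.eye(3)-np.outer(v,v) for c,v in rs); b=sum((np.eye(3)-np.outer(v,v))@c for c,v in rs)
    X=np.linalg.solve(A,b); return X,[np.linalg.norm(np.cross(X-c,v)) for c,v in rs]
def proj(p,X):
    c=np.array(p['R'])@X+np.array(p['t']); d=c[:2]/c[2]; d=d*(1+p['k1']*(d@d))
    return np.array([p['fx']*d[0]+p['cx'],p['fy']*d[1]+p['cy']])
def onz(r,z): c,v=r; return c+v*(z-c[2])/v[2]
E
python3 - <<'E'
from h import *
ps={n:optics.read_camera(n) for n in('side','top')}
for n,p in ps.items():
    cv2.imwrite(f'pics/{n}0.png',p['image'][:,:,::-1])
    print(n,-np.array(p['R']).T@p['t'])
    for th in ['valve_bank','guard','guard_handle','ball_1_tip','paddle_1_tip','jar_right_mid']:
        print(th,[(np.round(d['centre']).tolist(),round(d['conf'],2)) for d in spotter.spot_in(p,th)])
s=state();print(s['position'],s['ee_rot'],env.grasp_offset)
E
```

```text
pics
side [ 0.80057226 -0.87126393  0.79678906]
valve_bank [([253.0, 195.0], 0.6)]
guard [([249.0, 176.0], 0.94)]
guard_handle [([251.0, 173.0], 0.68)]
ball_1_tip [([215.0, 211.0], 0.59)]
paddle_1_tip []
jar_right_mid [([172.0, 233.0], 0.9)]
top [ 0.47831759 -0.36457215  1.12471143]
valve_bank [([253.0, 200.0], 0.62)]
guard [([244.0, 206.0], 0.72)]
guard_handle [([248.0, 207.0], 0.92)]
ball_1_tip []
paddle_1_tip []
jar_right_mid [([331.0, 255.0], 0.9)]
[0.20891954 0.53576869 0.23137871] [2.96952035e-05 1.84842139e-01 9.82768218e-01 1.09337663e-04] 0.0187
```

```bash
python3 -c "
import cv2
for n in('side','top'):
    im=cv2.imread(f'pics/{n}0.png'); cv2.imwrite(f'pics/{n}0c.png',cv2.resize(im[100:300,120:387],(800,599),interpolation=cv2.INTER_CUBIC))"
```

```text
(no output)
```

View pics/side0c.png

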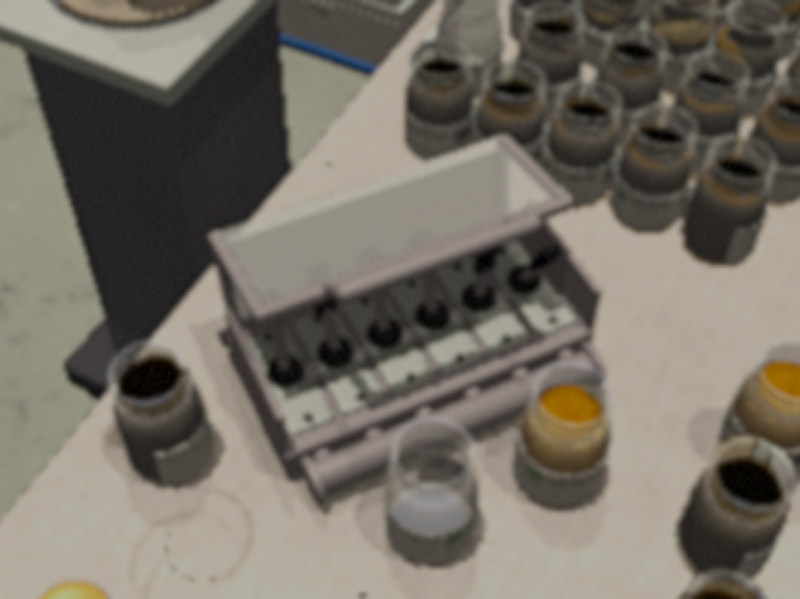

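View pics/top0c.png

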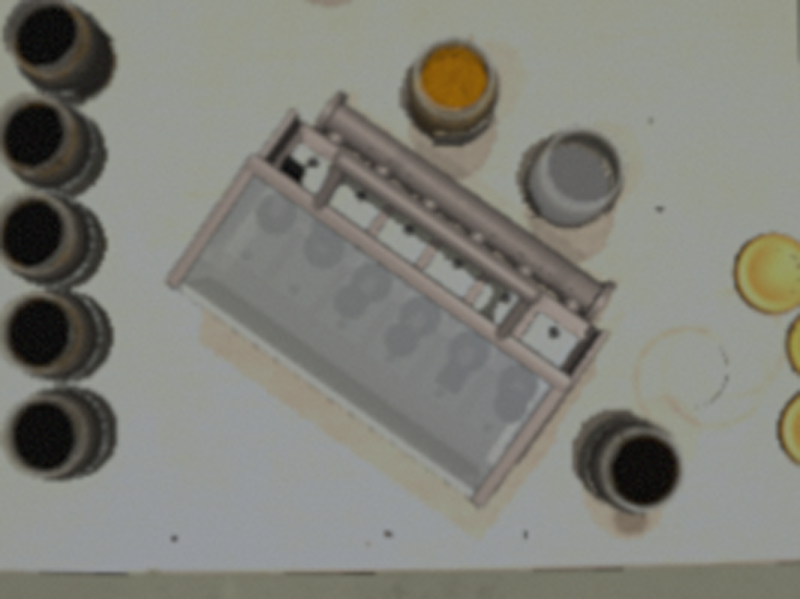

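The side crop shows the guard nearly shut: rear edge from (265,310) to (570,205), front top edge from (212,238) to (500,140). The black levers are below it, with the two jars behind and one at the right end. In the top crop the handle bar runs from (330,160) to (540,300), and the guard corners are at (258,160), (575,380), (480,500) and (175,283). Next I fit the bank pose and guard angle to these.

```bash
cat >> h.py <<'E'
def bank(q,X):  # q: x,y,yaw ; X in bank frame
    c,s=np.cos(q[2]),np.sin(q[2]); X=np.asarray(X,float)
    return np.array([q[0]+c*X[0]-s*X[1],q[1]+s*X[0]+c*X[1],X[2]])
def grd(g,X):   # guard point at shut -> at angle g (bank frame)
    dx,dz=X[0]+.066,X[2]-.03; c,s=np.cos(g),np.sin(g)
    return np.array([-.066+c*dx-s*dz,X[1],.03+s*dx+c*dz])
E
cat > fit.py <<'E'
from h import *
from scipy.optimize import least_squares
ps={n:optics.read_camera(n) for n in('side','top')}
f=267/800
T={'rl':(258,160),'rr':(575,380),'fr':(480,500),'fl':(175,283),'hl':(340,160),'hr':(535,297)}
S={'rr':(260,312),'rl':(570,203),'fl':(502,140),'fr':(212,237)}
M={'rl':(.039,.132,.135),'rr':(.039,-.132,.135),'fr':(-.066,-.132,.135),'fl':(-.066,.132,.135),'hl':(.071,.075,.163),'hr':(.071,-.075,.163)}
def res(q):
    return np.concatenate([proj(ps[n],bank(q,grd(q[3],M[k])))-(np.array(v)*f+off) for n,D in(('top',T),('side',S)) for k,v in D.items() for off in [(120,100)]])
b=None
for y0 in np.arange(-3,3.2,.5):
    r=least_squares(res,[.5,-.35,y0,.05],loss='soft_l1')
    if b is None or r.cost<b.cost:b=r
print(b.x,b.cost);print(res(b.x).reshape(-1,2).round(1))
q=b.x
h=bank(q,grd(q[3],(.071,0,.163)));print('handle',h)
print('down',bank(q,grd(1.4,(.071,0,.163))))
for n,p in ps.items():
    im=p['image'][:,:,::-1].copy();im=cv2.resize(im[100:300,120:387],(800,599),interpolation=cv2.INTER_CUBIC)
    def dot(X,c):
        u=(proj(p,X)-(120,100))/f; cv2.circle(im,tuple(int(a) for a in u),3,c,-1)
    for m in M.values(): dot(bank(q,grd(q[3],m)),(0,0,255))
    for x in(-.085,.085):
        for y in(-.14,.14): dot(bank(q,(x,y,0)),(0,255,0)); dot(bank(q,(x,y,.092)),(255,0,0))
    for i in range(6):
        for s in(-1,1): dot(bank(q,(s*.065*np.sin(.45),(i-2.5)*.044,.052+.065*np.cos(.45))),(0,255,255) if s<0 else (255,255,0))
    cv2.imwrite(f'pics/{n}1.png',im)
for n,p in ps.items():
    for th in ['jar_right_mid','jar_behind_mid']:
        for d in spotter.spot_in(p,th)[:4]: print(n,th,d['conf'],onz(ray(p,d['centre']),.057).round(3))
E
python3 fit.py
```

```text
[ 0.54328698 -0.35959784 -0.63557831  0.20791414] 12.56052239787903
[[-1.5 -2.9]
 [-0.4 -0. ]
 [ 0.8  1.2]
 [-2.1 -2. ]
 [ 0.5  0.6]
 [-1.5 -0.3]
 [-2.9  1.8]
 [-0.2 -0.3]
 [ 0.3  0.2]
 [-1.9  1.2]]
handle [ 0.57595552 -0.38369721  0.18841512]
down [ 0.40344181 -0.25643496  0.18761224]
side jar_right_mid 0.85 [ 0.405 -0.522  0.057]
side jar_right_mid 0.27 [ 0.693 -0.398  0.057]
side jar_behind_mid 0.85 [ 0.692 -0.403  0.057]
top jar_right_mid 0.68 [ 0.414 -0.524  0.057]
top jar_behind_mid 0.92 [ 0.687 -0.398  0.057]
```

View pics/side1.png

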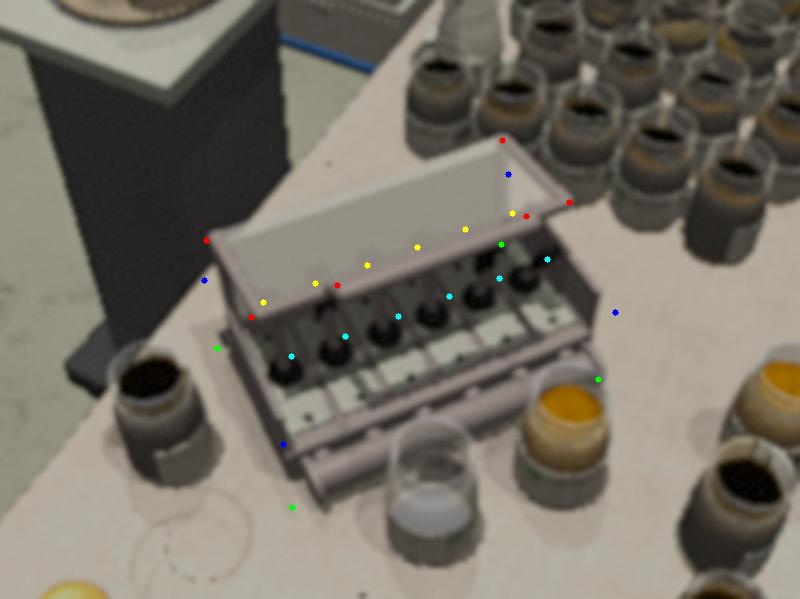

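View pics/top1.png

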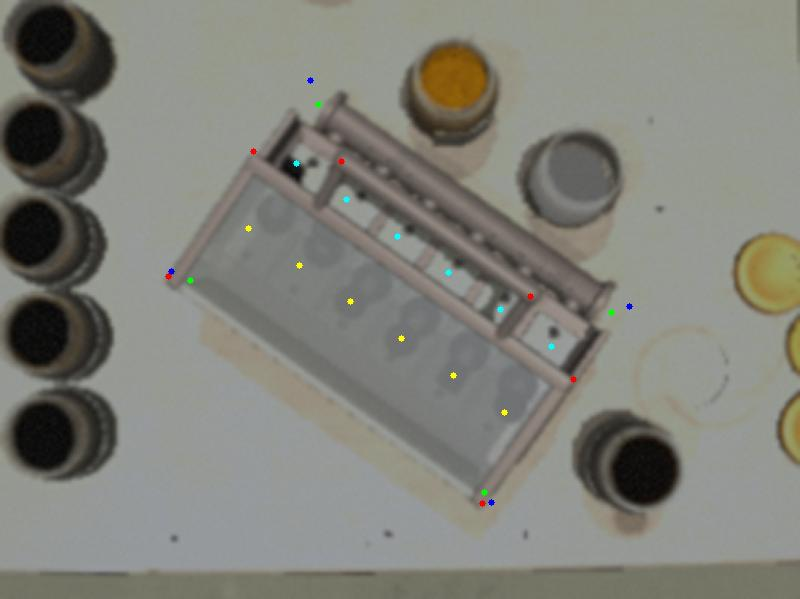

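The overlay is off: the guard angle trades against position. The six bosses form a regular row in both views, at side (285,372)…(525,278) and top (275,213)…(517,390). I'll refit with them as pivots.

```bash
python3 - <<'E'
s=open('fit.py').read()
s=s.replace("def res","""sp=[(525,278),(480,297),(432,313),(383,332),(335,352),(285,372)][::-1]
tp=[(275,213),(323,247),(370,283),(418,316),(467,352),(517,390)][::-1]
for i in range(6):
    M['p%d'%i]=(0,(i-2.5)*.044,PZ); S['p%d'%i]=sp[i]; T['p%d'%i]=tp[i]
G=lambda q,k: bank(q,M[k] if k[0]=='p' else grd(q[3],M[k]))
def res""",1).replace("bank(q,grd(q[3],M[k]))","G(q,k)").replace("for m in M.values(): dot(bank(q,grd(q[3],m)),","for m in M: dot(G(q,m),").replace("PZ","float(__import__('sys').argv[1])")
open('fit.py','w').write(s)
E
python3 fit.py .052|head -24
python3 - <<'E'
from h import *
sp=[(525,278),(480,297),(432,313),(383,332),(335,352),(285,372)]
tp=[(275,213),(323,247),(370,283),(418,316),(467,352),(517,390)]
ps={n:optics.read_camera(n) for n in('side','top')}
F=lambda v:np.array(v)*267/800+(120,100)
for a,b in list(zip(sp,tp))+[((570,203),(258,160)),((260,312),(575,380)),((502,140),(175,283)),((212,237),(480,500))]:
    X,e=tri([ray(ps['side'],F(a)),ray(ps['top'],F(b))]);print(X.round(3),round(e[0],4))
for n in ps:
  print(n,[( ((np.array(d['centre'])-(120,100))*3).round(),round(d['conf'],2)) for t in('ball_1_tip','paddle_1_tip','guard_handle','guard_hinge') for d in spotter.spot_in(ps[n],t)])
E
```

```text
[ 0.53984587 -0.35592401 -0.63341391  0.17318113] 19.775927153848137
[[-2.1 -2.6]
 [-1.1 -0.1]
 [ 0.2  1.4]
 [-2.9 -1.6]
 [ 0.3  0.5]
 [-1.9 -0.8]
 [ 0.  -2. ]
 [ 0.4 -0.9]
 [ 0.5 -0.5]
 [ 0.3 -1. ]
 [-0.1 -0.5]
 [-0.1 -0.6]
 [-2.4  2.4]
 [-0.2  0.2]
 [ 0.2 -0.5]
 [-1.8  0.6]
 [-1.3 -0.9]
 [-1.  -0.6]
 [-0.6 -0.3]
 [-0.9 -0. ]
 [-1.3 -0.6]
 [-1.2 -0.1]]
handle [ 0.57694865 -0.38317068  0.18461793]
[ 0.606 -0.266  0.051] 0.0021
[ 0.58  -0.302  0.049] 0.0022
[ 0.552 -0.336  0.049] 0.002
[ 0.527 -0.372  0.049] 0.0009
[ 0.5   -0.407  0.047] 0.0018
[ 0.473 -0.443  0.045] 0.0033
[ 0.631 -0.264  0.153] 0.0035
[ 0.48  -0.473  0.16 ] 0.0034
[ 0.549 -0.205  0.135] 0.0025
[ 0.398 -0.412  0.137] 0.0007
side [(array([295., 330.]), 0.47), (array([328., 315.]), 0.4), (array([385., 224.]), 0.8), (array([398., 278.]), 0.91)]
top [(array([387., 316.]), 0.89), (array([399., 294.]), 0.7)]
```

Bank at (0.540, -0.356), yaw about -0.64, guard ajar by about 0.18 rad, pivot heights 0.045–0.051 m against 0.052 m in the text. I'll go above the handle and turn the gripper so the fingers close across the bar.

{"method": "move_arm", "body": {
  "plan": [
    [0, [-0.03, -0.03, -0.02], [0, 0, 7]],
    [0, [-0.055, -0.06, -0.04], [0, 0, 14]],
    [0, [-0.083, -0.09, -0.06], [0, 0, 21]],
    [0, [-0.11, -0.12, -0.075], [0, 0, 28]],
    [0, [-0.14, -0.15, -0.09], [0, 0, 35]],
    [0, [-0.168, -0.18, -0.09], [0, 0, 42]],
    [0, [-0.196, -0.21, -0.09], [0, 0, 49]],
    [0, [-0.224, -0.24, -0.09], [0, 0, 56]]
  ]
}}

```text
clock: 2.47
position: [0.3258, 0.2416, 0.3221]
ee_rot: [0.001, 0.627, 0.779, 0.001]
ft_force: [1.3, 0.5, 0.1]
finger_gap: 1.0
grasp_force: 0.0
```

```bash
cat >> h.py <<'E'
def to(X,yaw=None,s=None):  # print shift in tool axes and turn about tool z
    s=s or state(); w=np.array(s['ee_rot']); R=Ro.from_quat(w[[1,2,3,0]]).as_matrix()
    y=np.arctan2(R[1,1],R[0,1]); out=(R.T@(np.array(X)-s['position'])).round(4)
    t=None if yaw is None else round(-np.degrees((yaw-y+np.pi)%(2*np.pi)-np.pi),1)
    return out.tolist(),t
E
python3 - <<'E'
from h import *
s=state();print(s['clock'],s['position'],s['joint_positions'])
print(to([.577,-.383,.33],-.64))
E
```

```text
2.4667 [0.32584169 0.24161063 0.32209402] [ 4.66181816e-01 -3.03393606e-02  1.64693797e+00 -8.33414732e-05
  1.52258201e+00  2.49705903e-01]
([-0.664, 0.1112, -0.008], np.float64(49.1))
```

{"method": "move_arm", "body": {
  "plan": [
    [0, [-0.04, 0.007, 0], [0, 0, 6]],
    [0, [-0.08, 0.014, 0], [0, 0, 12]],
    [0, [-0.12, 0.02, 0], [0, 0, 18]],
    [0, [-0.16, 0.027, 0], [0, 0, 24]],
    [0, [-0.2, 0.034, 0], [0, 0, 30]],
    [0, [-0.24, 0.04, 0], [0, 0, 36]],
    [0, [-0.28, 0.047, 0], [0, 0, 42]],
    [0, [-0.32, 0.054, 0], [0, 0, 49]]
  ]
}}

```text
clock: 3.13
position: [0.4487, -0.0591, 0.3215]
ee_rot: [0.0, 0.894, 0.449, 0.0]
ft_force: [1.5, 0.2, 0.7]
finger_gap: 1.002
grasp_force: 0.0
```

```bash
python3 - <<'E'
from h import *
s=state();print(s['clock'],s['position'],s['joint_positions'])
print(to([.577,-.383,.33],-.64))
E
```

```text
3.1333 [ 0.44868509 -0.05914914  0.32150854] [-2.85378156e-01  4.60879770e-02  1.57100295e+00  4.31493130e-04
  1.52361048e+00  3.54337171e-01]
([-0.1832, 0.2963, -0.0084], np.float64(0.0))
```

{"method": "move_arm", "body": {
  "plan": [
    [0.5, [-0.022, 0.036, 0], [0, 0, 0]],
    [0.5, [-0.044, 0.071, 0], [0, 0, 0]],
    [0.5, [-0.066, 0.107, 0], [0, 0, 0]],
    [0.5, [-0.088, 0.142, 0], [0, 0, 0]],
    [0.5, [-0.11, 0.178, -0.005], [0, 0, 0]],
    [0.5, [-0.132, 0.213, -0.008], [0, 0, 0]],
    [0.5, [-0.152, 0.246, -0.008], [0, 0, 0]],
    [0.5, [-0.16, 0.26, -0.008], [0, 0, 0]]
  ]
}}

```text
clock: 3.8
position: [0.5645, -0.3455, 0.3278]
ee_rot: [0.001, 0.893, 0.45, -0.0]
ft_force: [0.1, 0.8, -0.8]
finger_gap: 0.503
grasp_force: 0.0
```

```bash
python3 - <<'E'
from h import *
s=state();print(s['clock'],s['position'],s['finger_gap'])
p=optics.read_camera('wrist');print(-np.array(p['R']).T@p['t'])
q=[.54,-.3555,-.64]
im=p['image'][:,:,::-1].copy()
cv2.imwrite('pics/w1raw.png',im)
for g,c in((.1,(0,255,0)),(.19,(0,0,255))):
  for y in(-.075,.075):
    u=proj(p,bank(q,grd(g,(.071,y,.163)))); print(g,u); cv2.circle(im,tuple(int(a) for a in u),4,c,1)
cv2.imwrite('pics/w1.png',im)
E
```

```text
3.8 [ 0.56449241 -0.345453    0.32782848] 0.5034538621702493
[ 0.6071243  -0.28735502  0.4715653 ]
0.1 [290.69350224 257.21247848]
0.1 [296.09768756 133.9697097 ]
0.19 [280.49720435 261.6488269 ]
0.19 [284.55329615 134.62505391]
```

View pics/w1.png

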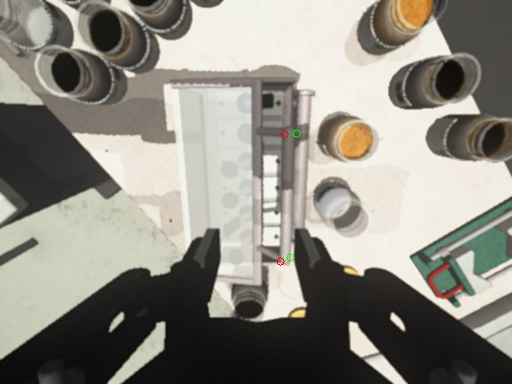

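Wrist view: the handle bar runs from about (289,133) to (284,260), close to the predicted dots for 0.10–0.19 rad. I'll triangulate it against the top view.

```bash
python3 - <<'E'
from h import *
w=optics.read_camera('wrist');t=optics.read_camera('top')
F=lambda v:np.array(v)*267/800+(120,100)
# precise bar columns: dark/bright profile
g=cv2.imread('pics/w1raw.png',0); 
for r in(160,175,190,205,220,235): print(r,g[r,262:310].tolist())
for a,b in(((289,133),(340,160)),((284,260),(535,297)),((286.5,196),(437.5,228))):
    print(tri([ray(w,a),ray(t,F(b))]))
q=[.54,-.3555,-.64]
for gg in(.05,.1,.14,.18,.22):
    X=bank(q,grd(gg,(.071,0,.163)));print(gg,X.round(4),proj(w,X).round(1),((proj(t,X)-(120,100))*3).round(1))
E
```

```text
160 [116, 184, 236, 244, 245, 245, 245, 244, 245, 245, 245, 246, 243, 197, 125, 77, 73, 93, 111, 104, 91, 94, 100, 105, 113, 115, 117, 118, 113, 108, 101, 100, 121, 146, 166, 175, 187, 198, 209, 214, 209, 197, 181, 170, 157, 169, 198, 208]
175 [103, 151, 184, 191, 192, 198, 198, 202, 195, 187, 189, 197, 204, 195, 156, 120, 108, 105, 102, 93, 92, 96, 105, 109, 113, 118, 115, 114, 110, 107, 99, 103, 122, 142, 153, 157, 172, 188, 199, 202, 197, 183, 171, 158, 156, 190, 221, 232]
190 [124, 182, 234, 244, 244, 245, 244, 244, 244, 244, 244, 245, 244, 233, 175, 121, 112, 118, 111, 110, 113, 126, 143, 163, 175, 181, 185, 182, 172, 157, 138, 124, 136, 152, 163, 176, 184, 195, 197, 196, 185, 173, 161, 154, 177, 217, 231, 232]
205 [134, 199, 240, 245, 245, 245, 244, 244, 243, 243, 242, 244, 242, 224, 174, 134, 128, 120, 110, 116, 136, 154, 171, 190, 202, 203, 194, 184, 171, 152, 138, 146, 165, 173, 179, 189, 203, 203, 198, 184, 174, 164, 151, 154, 179, 196, 199, 197]
220 [134, 199, 236, 243, 244, 244, 244, 244, 244, 244, 245, 244, 244, 244, 245, 245, 246, 241, 200, 153, 159, 178, 194, 209, 215,
[... 303 characters left out ...]
4, 52, 66, 74, 78, 74, 77, 75, 74, 74, 102]
(array([ 0.62341688, -0.32300325,  0.18608815]), [np.float64(0.0015569575066020675), np.float64(0.0015569575066020245)])
(array([ 0.53203261, -0.44851486,  0.17549535]), [np.float64(0.0006113914177233445), np.float64(0.0006113914177232529)])
(array([ 0.58030252, -0.38621803,  0.16055007]), [np.float64(0.0012258518541692813), np.float64(0.0012258518541692777)])
0.05 [ 0.5915 -0.3938  0.1697] [297.7 197.8] [450.6 208.2]
0.1 [ 0.5857 -0.3896  0.176 ] [292.4 199.5] [444.5 215.9]
0.14 [ 0.581  -0.386   0.1808] [287.8 200.7] [439.3 222.4]
0.18 [ 0.5761 -0.3824  0.1854] [282.8 202. ] [434.  229.2]
0.22 [ 0.571  -0.3786  0.1897] [277.5 203.2] [428.4 236.4]
```

Both views put the bar at about (0.580, -0.385, 0.181), i.e. 0.15 rad ajar. I'll straddle it with half-closed fingers, no grip needed: centre first, then descend.

```bash
python3 - <<'E'
from h import *
print(to([.580,-.385,.162],-.64))
E
```

```text
([-0.0255, 0.0399, 0.1657], np.float64(0.3))
```

{"method": "move_arm", "body": {
  "plan": [
    [0.6, [-0.013, 0.02, 0], [0, 0, 0]],
    [0.6, [-0.025, 0.04, 0.005], [0, 0, 0]],
    [0.6, [-0.025, 0.04, 0.03], [0, 0, 0]],
    [0.6, [-0.025, 0.04, 0.06], [0, 0, 0]],
    [0.6, [-0.025, 0.04, 0.09], [0, 0, 0]],
    [0.6, [-0.025, 0.04, 0.12], [0, 0, 0]],
    [0.6, [-0.025, 0.04, 0.145], [0, 0, 0]],
    [0.6, [-0.025, 0.04, 0.165], [0, 0, 0]]
  ]
}}

```text
clock: 4.62
position: [0.5796, -0.381, 0.1625]
ee_rot: [-0.002, 0.892, 0.452, -0.0]
ft_force: [-0.2, 0.2, -0.1]
finger_gap: 0.401
grasp_force: 0.0
```

```bash
python3 - <<'E'
from h import *
s=state();print(s['position'],s['ft_force'],s['finger_gap'])
im=optics.read_camera('side')['image'][:,:,::-1];cv2.imwrite('pics/s2.png',cv2.resize(im[60:260,140:407],(800,599)))
# arc waypoints relative to g=.15 : (bank dx, dz)
X0=grd(.15,(.071,0,.163))
for g in np.arange(.25,1.46,.0775): print(round(g,3),(grd(g,(.071,0,.163))-X0)[[0,2]].round(3))
E
```

```text
[ 0.57957608 -0.3810031   0.16253279] [-0.19544564  0.19218628 -0.08390906] 0.4007963421237965
0.25 [-0.016  0.011]
0.328 [-0.029  0.018]
0.405 [-0.042  0.024]
0.483 [-0.056  0.029]
0.56 [-0.07   0.033]
0.638 [-0.085  0.036]
0.715 [-0.099  0.038]
0.793 [-0.114  0.039]
0.87 [-0.129  0.038]
0.948 [-0.144  0.037]
1.025 [-0.158  0.034]
1.102 [-0.172  0.03 ]
1.18 [-0.186  0.025]
1.258 [-0.2    0.019]
1.335 [-0.213  0.012]
1.412 [-0.225  0.004]
```

View pics/s2.png

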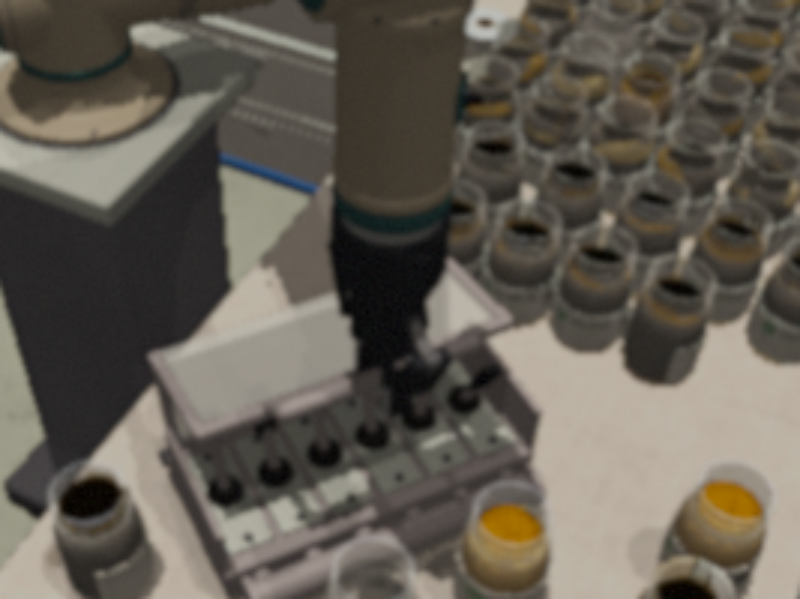

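Fingers sit at the bar between the posts with no contact force; levers and jars are undisturbed. I'll pull along the arc.

{"method": "move_arm", "body": {
  "plan": [
    [0.6, [0, -0.02, -0.007], [0, 0, 0]],
    [0.6, [0, -0.036, -0.015], [0, 0, 0]],
    [0.6, [0, -0.051, -0.022], [0, 0, 0]],
    [0.6, [0, -0.066, -0.028], [0, 0, 0]],
    [0.6, [0, -0.08, -0.033], [0, 0, 0]],
    [0.6, [0, -0.095, -0.036], [0, 0, 0]],
    [0.6, [0, -0.11, -0.038], [0, 0, 0]],
    [0.6, [0, -0.124, -0.039], [0, 0, 0]]
  ]
}}

```text
clock: 5.33
position: [0.4815, -0.3098, 0.2058]
ee_rot: [0.002, 0.892, 0.452, 0.001]
ft_force: [2.4, -1.3, 1.1]
finger_gap: 0.4
grasp_force: 1.2
```

{"method": "move_arm", "body": {
  "plan": [
    [0.6, [0, -0.015, 0], [0, 0, 0]],
    [0.6, [0, -0.03, 0.002], [0, 0, 0]],
    [0.6, [0, -0.044, 0.005], [0, 0, 0]],
    [0.6, [0, -0.058, 0.009], [0, 0, 0]],
    [0.6, [0, -0.072, 0.014], [0, 0, 0]],
    [0.6, [0, -0.086, 0.02], [0, 0, 0]],
    [0.6, [0, -0.099, 0.027], [0, 0, 0]],
    [0.6, [0, -0.11, 0.034], [0, 0, 0]]
  ]
}}

```text
clock: 6.0
position: [0.3918, -0.2442, 0.1705]
ee_rot: [0.001, 0.892, 0.452, 0.001]
ft_force: [2.9, -1.9, 7.5]
finger_gap: 0.398
grasp_force: 6.8
```

```bash
python3 - <<'E'
from h import *
s=state();print(s['position'],s['ft_force'],s['clock'])
q=[.54,-.3555,-.64]
print(to(bank(q,grd(1.4,(.071,0,.163)))),to(bank(q,grd(1.3,(.071,0,.163)))))
im=optics.read_camera('side')['image'][:,:,::-1];cv2.imwrite('pics/s3.png',cv2.resize(im[80:280,120:387],(800,599)))
E
```

```text
[ 0.39178055 -0.24424617  0.17048358] [ 2.90372285 -1.87845386  7.46756508] 6.0
([-0.0008, 0.0116, -0.0171], None) ([-0.0009, 0.0279, -0.027], None)
```

View pics/s3.png

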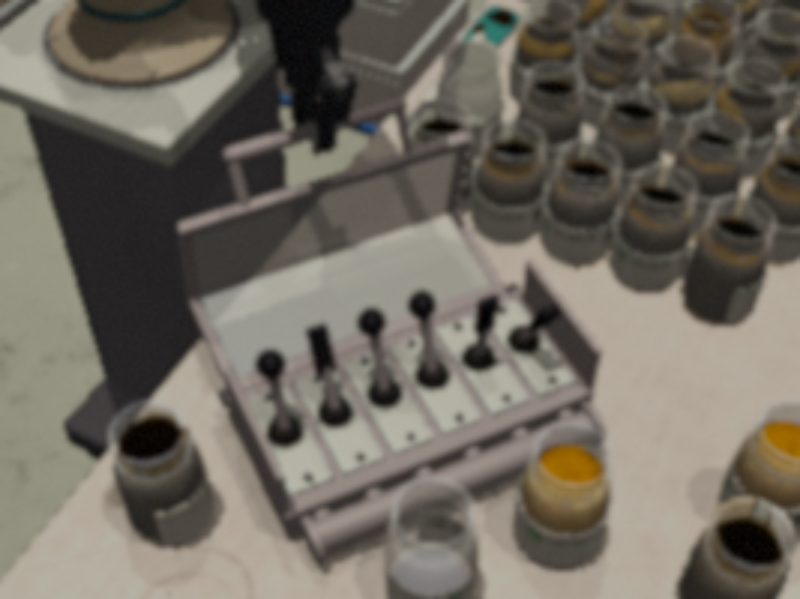

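The guard is down and the levers are clear to see. From the bank's right: ball (270,362), paddle (320,345), ball (372,322), ball (421,303), paddle (487,310), paddle (545,318). I'll press the guard onto its stop, then lift off and measure the ball tips.

{"method": "move_arm", "body": {
  "plan": [
    [0.6, [0, -0.003, 0.002], [0, 0, 0]],
    [0.6, [0, -0.006, 0.004], [0, 0, 0]],
    [0.6, [0, -0.006, 0.004], [0, 0, 0]],
    [0.6, [0, -0.006, 0.004], [0, 0, 0]],
    [0.6, [0, 0.002, 0], [0, 0, 0]],
    [0.6, [0, 0.01, -0.02], [0, 0, 0]],
    [0.6, [0, 0.01, -0.05], [0, 0, 0]],
    [0.6, [0, 0.01, -0.08], [0, 0, 0]]
  ]
}}

```text
clock: 6.72
position: [0.3991, -0.2498, 0.2499]
ee_rot: [-0.002, 0.892, 0.452, -0.001]
ft_force: [1.4, -0.1, 1.0]
finger_gap: 0.401
grasp_force: 0.0
```

```bash
python3 - <<'E'
from h import *
s=state();print(s['position'],s['ft_force'],s['clock'])
q=[.54,-.3555,-.64]
inv=lambda X:bank([0,0,.64],[X[0]-q[0],X[1]-q[1],X[2]])
S=optics.read_camera('side');T=optics.read_camera('top')
F=lambda v:np.array(v)*267/800+(120,80)
for n,p in(('side',S),('top',T)):
  for t in('ball_1_tip','paddle_1_tip'):
    print(n,t,[(np.round(d['centre'],1).tolist(),round(d['conf'],2)) for d in spotter.spot_in(p,t)])
for y,u in((-.11,(270,362)),(-.022,(372,322)),(.022,(421,303))):
    e=bank(q,(-.028,y,.1105));print(y,'side seen',F(u),'pred',proj(S,e),'top pred',proj(T,e),'bankxy at z',inv(onz(ray(S,F(u)),.1105)).round(4))
for y in(-.14,.14): # guard rear-edge check
  for g in(1.3,1.4): print(g,y,((proj(S,bank(q,grd(g,(.039,y*.132/.14,.135))))-(120,80))*3).round())
print(to(bank(q,(-.07,.022,.20)),-.64))
im=T['image'][:,:,::-1];cv2.imwrite('pics/t4.png',cv2.resize(im[100:300,120:387],(800,599)))
E
```

```text
[ 0.39913782 -0.24982603  0.24985279] [ 1.39509415 -0.0582124   0.99715262] 6.7167
side ball_1_tip [([216.5, 201.3], 0.63)]
side paddle_1_tip [([228.0, 198.9], 0.49)]
top ball_1_tip [([270.3, 222.5], 0.4), ([235.7, 222.5], 0.37)]
top paddle_1_tip [([273.0, 222.5], 0.51)]
-0.11 side seen [210.1125 200.8175] pred [207.55689745 199.23909781] top pred [286.42724588 239.33808511] bankxy at z [-0.0211 -0.1064  0.1105]
-0.022 side seen [244.155  187.4675] pred [242.2342787  186.95483903] top pred [252.11669306 214.549538  ] bankxy at z [-0.0246 -0.0185  0.1105]
0.022 side seen [260.50875 181.12625] pred [258.86645804 181.0639133 ] top pred [235.04704409 202.18207865] bankxy at z [-0.0261  0.0255  0.1105]
1.3 -0.14 [181. 229.]
1.4 -0.14 [177. 226.]
1.3 0.14 [476. 137.]
1.4 0.14 [469. 135.]
([0.0208, 0.1062, 0.048], np.float64(0.4))
```

View pics/t4.png

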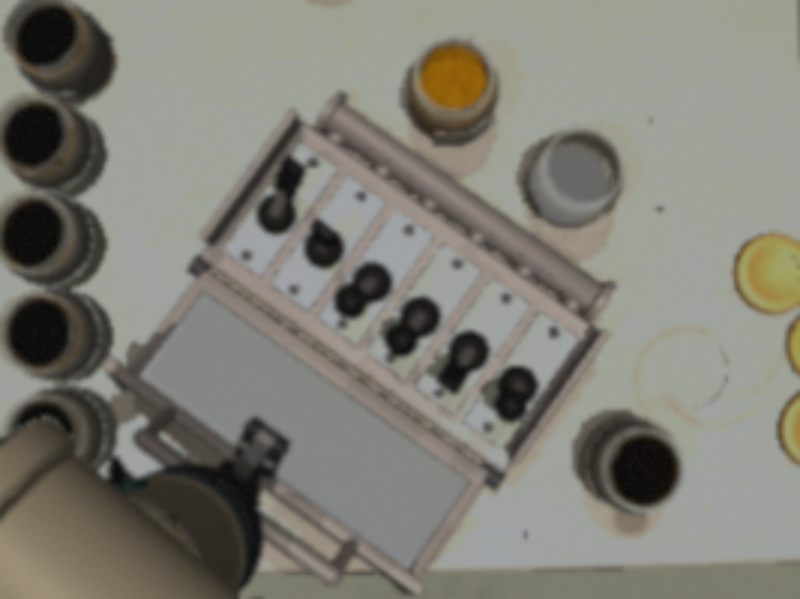

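The top view agrees: ball tips at crop (350,300), (401,340) and (512,405), paddles at the other slots, guard flat on its stop. Next: shut the fingers and come down in front of the left ball.

{"method": "move_arm", "body": {
  "plan": [
    [1, [0.008, 0.036, 0], [0, 0, 0]],
    [1, [0.016, 0.072, 0], [0, 0, 0]],
    [1, [0.023, 0.102, 0.005], [0, 0, 0]],
    [1, [0.023, 0.104, 0.03], [0, 0, 0]],
    [1, [0.023, 0.104, 0.06], [0, 0, 0]],
    [1, [0.023, 0.104, 0.09], [0, 0, 0]],
    [1, [0.023, 0.104, 0.12], [0, 0, 0]],
    [1, [0.023, 0.104, 0.147], [0, 0, 0]]
  ]
}}

```text
clock: 7.68
position: [0.4959, -0.2927, 0.0988]
ee_rot: [-0.002, 0.892, 0.452, -0.001]
ft_force: [0.5, 0.3, 0.6]
finger_gap: 0.003
grasp_force: 0.0
```

```bash
cat > b.py <<'E'
from h import *
s=state();q=[.54,-.3555,-.64]
X=s['position'];print('bank',bank([0,0,.64],[X[0]-q[0],X[1]-q[1],X[2]]).round(4),s['ft_force'],s['finger_gap'],s['clock'])
E
python3 b.py
```

```text
bank [-0.0729  0.024   0.0988] [0.52761244 0.28159196 0.61283924] 0.003294298011118106 7.6833
```

{"method": "move_arm", "body": {
  "plan": [
    [1, [0, 0.012, 0], [0, 0, 0]],
    [1, [0, 0.024, 0], [0, 0, 0]],
    [1, [0, 0.036, 0], [0, 0, 0]],
    [1, [0, 0.047, 0], [0, 0, 0]],
    [1, [0, 0.057, 0], [0, 0, 0]],
    [1, [0, 0.066, 0], [0, 0, 0]],
    [1, [0, 0.073, 0], [0, 0, 0]],
    [1, [0, 0.077, 0], [0, 0, 0]]
  ]
}}

```text
clock: 8.35
position: [0.5567, -0.3376, 0.1006]
ee_rot: [-0.005, 0.892, 0.452, -0.002]
ft_force: [-11.5, 7.4, 4.2]
finger_gap: -0.001
grasp_force: 6.6
```

```bash
python3 b.py
```

```text
bank [0.0027 0.0244 0.1006] [-11.46015397   7.36947157   4.17504912] -0.0005289204450995844 8.35
```

Lever 1 is on its stop (13.6 N, against about 2 N to move it). I'll back off, slide along in front of the row to the next ball, and push it.

{"method": "move_arm", "body": {
  "plan": [
    [1, [0, -0.03, 0], [0, 0, 0]],
    [1, [0, -0.06, 0], [0, 0, 0]],
    [1, [0, -0.079, 0], [0, 0, 0]],
    [1, [-0.02, -0.079, 0], [0, 0, 0]],
    [1, [-0.044, -0.079, 0], [0, 0, 0]],
    [1, [-0.044, -0.076, 0], [0, 0, 0]],
    [1, [-0.044, -0.064, 0], [0, 0, 0]],
    [1, [-0.044, -0.052, 0], [0, 0, 0]]
  ]
}}

```text
clock: 9.02
position: [0.4917, -0.3448, 0.1026]
ee_rot: [-0.0, 0.892, 0.451, 0.0]
ft_force: [-2.7, 2.4, 3.2]
finger_gap: -0.002
grasp_force: 2.1
```

{"method": "move_arm", "body": {
  "plan": [
    [1, [0, 0.01, 0], [0, 0, 0]],
    [1, [0, 0.02, 0], [0, 0, 0]],
    [1, [0, 0.029, 0], [0, 0, 0]],
    [1, [0, 0.037, 0], [0, 0, 0]],
    [1, [0, 0.044, 0], [0, 0, 0]],
    [1, [0, 0.049, 0], [0, 0, 0]],
    [1, [0, 0.052, 0], [0, 0, 0]],
    [1, [0, 0.052, 0], [0, 0, 0]]
  ]
}}

```text
clock: 9.68
position: [0.5308, -0.3729, 0.1013]
ee_rot: [-0.004, 0.892, 0.452, -0.002]
ft_force: [-7.9, 6.3, 3.7]
finger_gap: -0.001
grasp_force: 4.5
```

```bash
python3 b.py
```

```text
bank [ 0.003  -0.0194  0.1013] [-7.91548036  6.29338075  3.72240712] -0.0006620946904967076 9.6833
```

Lever 2 is on its stop (10 N). Now lever 3, passing in front of the paddle with clearance.

{"method": "move_arm", "body": {
  "plan": [
    [1, [0, -0.03, 0], [0, 0, 0]],
    [1, [0, -0.06, 0], [0, 0, 0]],
    [1, [0, -0.082, 0], [0, 0, 0]],
    [1, [-0.02, -0.084, 0], [0, 0, 0]],
    [1, [-0.05, -0.084, 0], [0, 0, 0]],
    [1, [-0.075, -0.084, 0], [0, 0, 0]],
    [1, [-0.088, -0.084, 0], [0, 0, 0]],
    [1, [-0.088, -0.079, 0], [0, 0, 0]]
  ]
}}

```text
clock: 10.35
position: [0.4167, -0.4016, 0.1025]
ee_rot: [0.001, 0.893, 0.45, -0.0]
ft_force: [0.0, 0.7, 0.8]
finger_gap: -0.0
grasp_force: 0.0
```

```bash
python3 b.py
```

```text
bank [-0.0714 -0.1107  0.1025] [7.14390683e-04 6.68747077e-01 8.02270904e-01] -5.7399254946789995e-05 10.35
```

{"method": "move_arm", "body": {
  "plan": [
    [1, [0, 0.012, 0], [0, 0, 0]],
    [1, [0, 0.024, 0], [0, 0, 0]],
    [1, [0, 0.036, 0], [0, 0, 0]],
    [1, [0, 0.048, 0], [0, 0, 0]],
    [1, [0, 0.059, 0], [0, 0, 0]],
    [1, [0, 0.069, 0], [0, 0, 0]],
    [1, [0, 0.077, 0], [0, 0, 0]],
    [1, [0, 0.08, 0], [0, 0, 0]]
  ]
}}

```text
clock: 11.02
position: [0.4797, -0.4434, 0.1013]
ee_rot: [-0.006, 0.892, 0.452, -0.002]
ft_force: [-12.0, 8.6, 7.6]
finger_gap: -0.003
grasp_force: 7.9
```

```bash
python3 b.py
```

```text
bank [ 0.0041 -0.1065  0.1013] [-12.04370438   8.59765268   7.56057447] -0.0026137911596340276 11.0167
```

Lever 3 is on its stop (about 15 N). I'll back off, rise, set the fingers to straddle again, and check the scene.

{"method": "move_arm", "body": {
  "plan": [
    [1, [0, -0.03, 0], [0, 0, 0]],
    [1, [0, -0.06, 0], [0, 0, 0]],
    [1, [0, -0.074, -0.005], [0, 0, 0]],
    [1, [0, -0.074, -0.04], [0, 0, 0]],
    [0.6, [0.01, -0.074, -0.075], [0, 0, 0]],
    [0.6, [0.035, -0.074, -0.11], [0, 0, 0]],
    [0.6, [0.06, -0.074, -0.14], [0, 0, 0]],
    [0.6, [0.09, -0.08, -0.16], [0, 0, 0]]
  ]
}}

```text
clock: 11.68
position: [0.4739, -0.3282, 0.2662]
ee_rot: [0.004, 0.893, 0.451, 0.002]
ft_force: [0.9, -0.2, 1.0]
finger_gap: 0.403
grasp_force: 0.0
```

```bash
python3 b.py; python3 - <<'E'
from h import *
q=[.54,-.3555,-.64]
print(to(bank(q,(-.174,0,.27)),-.64))
im=optics.read_camera('side')['image'][:,:,::-1];cv2.imwrite('pics/s5.png',cv2.resize(im[80:280,120:387],(800,599)))
E
```

```text
bank [-0.0693 -0.0176  0.2662] [ 0.89724518 -0.22569615  1.02877583] 0.40299213135677364 11.6833
([0.0181, -0.1046, -0.0046], np.float64(0.3))
```

View pics/s5.png

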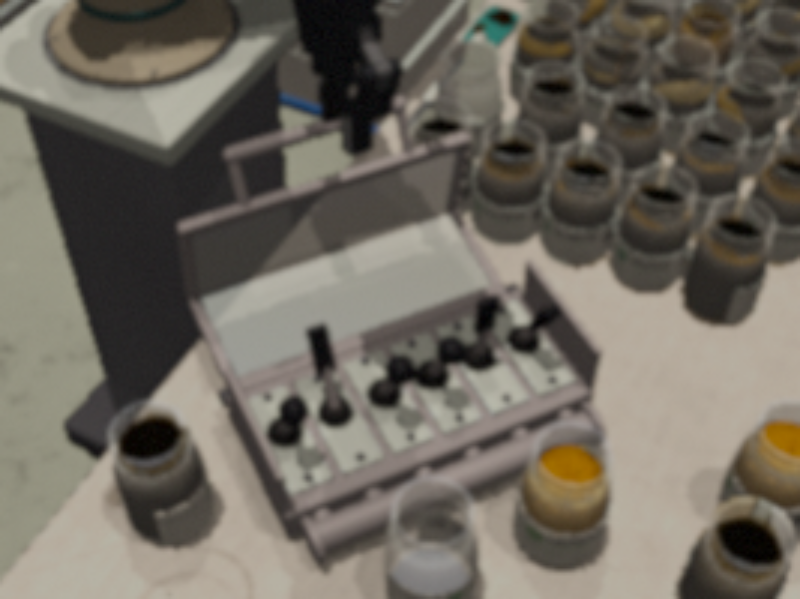

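All three balls now lean back at (293,410), (400,370) and (452,350). The paddles, guard and jars are unchanged. Now over the bar again and down astride it.

{"method": "move_arm", "body": {
  "plan": [
    [0.6, [0.006, -0.035, 0], [0, 0, 0]],
    [0.6, [0.012, -0.07, 0], [0, 0, 0]],
    [0.6, [0.018, -0.1, 0], [0, 0, 0]],
    [0.6, [0.018, -0.105, 0.005], [0, 0, 0]],
    [0.6, [0.018, -0.105, 0.03], [0, 0, 0]],
    [0.6, [0.018, -0.105, 0.06], [0, 0, 0]],
    [0.6, [0.018, -0.105, 0.085], [0, 0, 0]],
    [0.6, [0.018, -0.105, 0.098], [0, 0, 0]]
  ]
}}

```text
clock: 12.4
position: [0.3967, -0.2493, 0.1616]
ee_rot: [-0.001, 0.892, 0.452, -0.0]
ft_force: [-1.0, 0.5, -0.2]
finger_gap: 0.402
grasp_force: 0.0
```

```bash
python3 b.py; python3 - <<'E'
from h import *
X0=grd(1.4,(.071,0,.163))
for g in np.linspace(1.3,0,16): print(round(g,3),(grd(g,(.071,0,.163))-X0)[[0,2]].round(3))
E
```

```text
bank [-0.1783 -0.0004  0.1616] [-0.99286502  0.45655585 -0.20888497] 0.4017796897130608 12.4
1.3 [0.016 0.01 ]
1.213 [0.031 0.017]
1.127 [0.047 0.023]
1.04 [0.062 0.028]
0.953 [0.079 0.031]
0.867 [0.095 0.033]
0.78 [0.112 0.033]
0.693 [0.128 0.032]
0.607 [0.145 0.03 ]
0.52 [0.161 0.026]
0.433 [0.176 0.021]
0.347 [0.191 0.014]
0.26 [0.206 0.006]
0.173 [ 0.22  -0.003]
0.087 [ 0.233 -0.013]
0.0 [ 0.245 -0.025]
```

{"method": "move_arm", "body": {
  "plan": [
    [0.6, [0, 0.022, -0.016], [0, 0, 0]],
    [0.6, [0, 0.043, -0.023], [0, 0, 0]],
    [0.6, [0, 0.06, -0.029], [0, 0, 0]],
    [0.6, [0, 0.076, -0.034], [0, 0, 0]],
    [0.6, [0, 0.093, -0.037], [0, 0, 0]],
    [0.6, [0, 0.109, -0.039], [0, 0, 0]],
    [0.6, [0, 0.126, -0.039], [0, 0, 0]],
    [0.6, [0, 0.142, -0.038], [0, 0, 0]]
  ]
}}

```text
clock: 13.07
position: [0.5123, -0.3342, 0.2023]
ee_rot: [-0.001, 0.892, 0.452, -0.0]
ft_force: [-1.7, 2.5, 2.2]
finger_gap: 0.4
grasp_force: 1.7
```

{"method": "move_arm", "body": {
  "plan": [
    [0.6, [0, 0.016, 0.002], [0, 0, 0]],
    [0.6, [0, 0.032, 0.006], [0, 0, 0]],
    [0.6, [0, 0.047, 0.011], [0, 0, 0]],
    [0.6, [0, 0.061, 0.018], [0, 0, 0]],
    [0.6, [0, 0.075, 0.026], [0, 0, 0]],
    [0.6, [0, 0.089, 0.035], [0, 0, 0]],
    [0.6, [0, 0.102, 0.045], [0, 0, 0]],
    [0.6, [0, 0.113, 0.055], [0, 0, 0]]
  ]
}}

```text
clock: 13.73
position: [0.6038, -0.4017, 0.146]
ee_rot: [-0.0, 0.892, 0.452, 0.0]
ft_force: [-2.2, 1.4, 1.2]
finger_gap: 0.398
grasp_force: 1.0
```

```bash
python3 b.py
```

```text
bank [0.0787 0.0011 0.146 ] [-2.22277197  1.36344574  1.19491927] 0.39764459764189825 13.7333
```

{"method": "move_arm", "body": {
  "plan": [
    [0.6, [0, 0.003, 0.002], [0, 0, 0]],
    [0.6, [0, 0.006, 0.004], [0, 0, 0]],
    [0.6, [0, 0.009, 0.005], [0, 0, 0]],
    [0.6, [0, 0.012, 0.006], [0, 0, 0]],
    [0.6, [0, 0.012, 0.006], [0, 0, 0]],
    [0.6, [0, 0.012, 0.006], [0, 0, 0]],
    [0.6, [0, 0.012, 0.006], [0, 0, 0]],
    [0.6, [0, 0.012, 0.006], [0, 0, 0]]
  ]
}}

```text
clock: 14.4
position: [0.6049, -0.4026, 0.1414]
ee_rot: [-0.009, 0.892, 0.452, -0.005]
ft_force: [-17.3, 11.4, 9.9]
finger_gap: 0.402
grasp_force: 10.2
```

```bash
python3 b.py
```

```text
bank [0.0801 0.001  0.1414] [-17.34488539  11.37114526   9.87511993] 0.4017033686770419 14.4
```

The force has risen to 20 N with the bar at its shut position, so the guard is on its stop. I'll centre on the bar and lift straight off.

{"method": "move_arm", "body": {
  "plan": [
    [0.6, [0, -0.01, 0], [0, 0, 0]],
    [0.6, [0, -0.019, 0], [0, 0, 0]],
    [0.6, [0, -0.019, -0.005], [0, 0, 0]],
    [0.6, [0, -0.019, -0.025], [0, 0, 0]],
    [0.6, [0, -0.019, -0.05], [0, 0, 0]],
    [0.6, [0, -0.019, -0.08], [0, 0, 0]],
    [0.6, [0, -0.019, -0.115], [0, 0, 0]],
    [0.6, [0, -0.019, -0.15], [0, 0, 0]]
  ]
}}

```text
clock: 15.07
position: [0.5976, -0.3974, 0.2928]
ee_rot: [0.001, 0.892, 0.452, 0.0]
ft_force: [1.1, 0.3, -0.0]
finger_gap: 0.395
grasp_force: 0.0
```

```bash
python3 b.py; python3 - <<'E'
from h import *
p=optics.read_camera('side');q=[.54,-.3555,-.64]
im=cv2.resize(p['image'][80:280,120:387,::-1],(800,599))
for g,c in((0,(0,255,0)),(.1,(0,0,255))):
  for y in(-.132,.132): cv2.circle(im,tuple(int(a) for a in (proj(p,bank(q,grd(g,(.039,y,.135))))-(120,80))*3),4,c,1)
cv2.imwrite('pics/s6.png',im)
E
```

```text
bank [0.0712 0.0008 0.2928] [ 1.05233660e+00  3.35891139e-01 -8.28020849e-04] 0.39479236558458625 15.0667
```

View pics/s6.png

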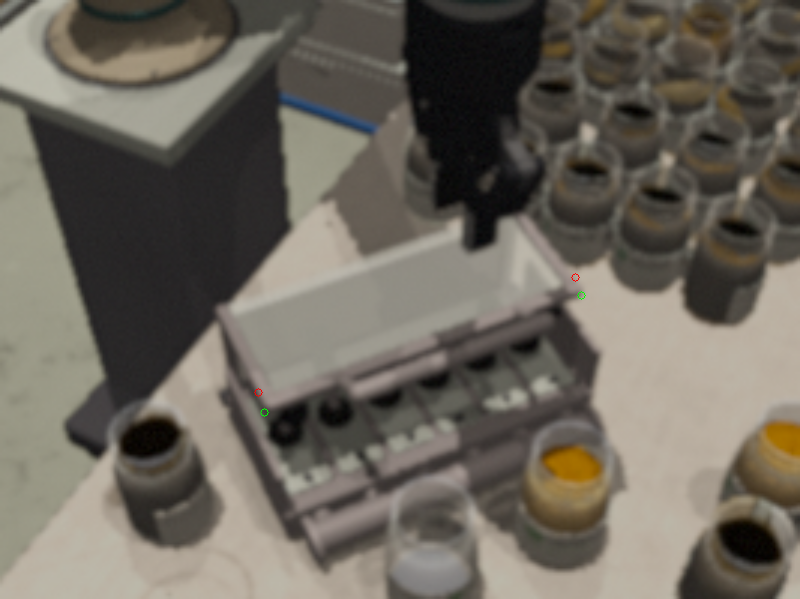

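The guard's rear corners sit at about (578,292) and (263,405), near the shut prediction. The handle travelled 245 mm from stop to stop, exactly the full stroke, and the robot is clear. Handing in.

```bash
python3 -c "
from cell import workorder
print(workorder.finish_job())"
```

```text
the job is handed in; nothing more can be done
None
```

The job is handed in, with no verdict reported back: I pulled the guard fully down, swung the three ball-topped levers onto their back stops, and shut the guard again; the paddles and jars looked unmoved in the pictures, and the robot had lifted clear.

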